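# Click the inspection lamp on and hang it on its studs

## Task

Take the inspection lamp out of its charging dock and switch it on one-handed: push the button at its lower end straight down against the bare bench top until it clicks in, without banging it or leaning on it. Then hang the lamp on the bench hanger by the two keyholes in its back, both studs engaged and the lamp let right down on them, and let go; leave the beaker, the refractometer and the pot as they stand.

Things in the scene. Friction and masses are not known exactly. Their poses are not given: they have to be found in the camera images.
- lamp_centre (a point): Centre of the lamp's body, a black flat bar 158 mm long, 56 wide, 34 thick; 0.3 to 0.46 kg. z: along its length to its top end; x: out of the light face (white LED panel); y: across the width. It starts in the dock, button down, top leaning 0.4 rad towards the dock's -x, light face up. Grip its two smooth sides (56 mm apart) near the top end. No pose is given while held.
- lamp_switch (a joint): Travel of the button: 0 = off (out), 0.0075 m = on (in, at its stop). Round, black rubber, 22 mm wide, it sticks 10 mm (on: 2.5) out of a 25 mm round barrel, which itself stands 2 to 20 mm out of the middle of the body's lower end: a stiff dimmer slide, left anywhere, that the push does not shift. It gives at about 10 N, then needs less; past 6 mm it snaps in and stays; before, it springs back.
- keyhole_left (a point): Seat of the left keyhole, on the lamp's flat back face: where the stud's axis lies when the lamp hangs. From the lamp centre 17 mm to -x, 13.5 mm to +y, 51.75 mm to +z. Axes as the lamp's. The keyhole's entry, 20 x 20 mm, has its middle 16.75 mm below the seat; from it a slot 10.5 mm wide runs up, closed 3.25 mm above the seat. Back wall 4 mm thick, then a hollow 12 mm deep.
- keyhole_right (a point): Seat of the right keyhole, the same but 13.5 mm to the lamp's -y.
- stud_left (a point): Root of the left stud, on its axis, in the front face of the hanger (a fixed steel upright 50 mm wide, 186 mm tall, on a flat foot). x: out along the level stud; y: from right stud to left; z: up. 172 mm above the bench. Shank 6.5 mm in diameter and 6.5 mm long, then a head 14 mm in diameter, 4 mm thick. A hung lamp has its light face along +x, its left keyhole here, its lower end off the bench.
- stud_right (a point): Root of the right stud, likewise, 27 mm to -y of the left one.
- dock: Fixed grey charging dock, base 140 x 84 mm, 116 mm tall. Origin on the bench; the lamp's lower end stands 45 mm to its +x and 52 mm up. It backs the lamp (50 mm wide) up to 80 mm from the lower end and encloses its sides up to 35 mm with 1.5 mm play, so the lamp must be drawn out along its own length. The bench (height 0) is bare between dock and hanger.
- beaker: Empty clear 1 litre beaker, 112 mm across, 145 mm tall, standing on the bench. Origin at the centre of its underside. Leave alone.
- refractometer: Hand refractometer, a metal tube with a black eyepiece and a flat prism end, 176 mm long, 33 mm thick, lying along its x. Origin below it on the bench. Leave alone.
- pot: Stainless pot, 166 mm across, 90 mm tall, on a 72 mm high hot plate. Origin at the centre of its underside. Leave alone.
Mind the look-alikes: they are no part of the job. Of the things shaped like the part that bears lamp_centre, the black one is meant.

How it is judged:
On the way, in this order (a step that is already met when the one before it is completed fails the run):
1. the lamp's button is clicked in (by more than 6.5 mm) with the lamp upright on the bench (within 0.3 rad, its centre lower than 110 mm) (value of joint lamp_switch above 0.0065 m and height (world z) of lamp_centre below 0.11 m and angle between lamp_centre's own z axis and vertical below 0.3 rad), for 0.05 s.
2. the lamp hangs on both studs, each keyhole's seat within 7 mm of its stud's root (distance between keyhole_left and stud_left below 0.007 m and distance between keyhole_right and stud_right below 0.007 m), for 0.2 s.
At the end, for the whole second after the job is handed in: The lamp is on (button in by more than 6.5 mm) and hangs at rest and upright (within 0.1 rad) on both studs, each keyhole's seat within 7 mm of its stud's root; the beaker, refractometer and pot are within 25 mm of where they stood (all of step 2 and value of joint lamp_switch above 0.0065 m and angle between lamp_centre's own z axis and vertical below 0.1 rad and angular speed of lamp below 0.1 rad/s); the robot touches nothing.
It fails at once if the lamp is pressed or banged on the bench with more than 35 N (contact force between lamp and table above 35 N).
It fails at once if the beaker, refractometer or pot is shifted by more than 25 mm (distance of any of beaker, refractometer, pot from where it was at the start of the episode above 0.025 m).
It also fails if it takes over 51 s, if anything falls off the work surface, if the arm or the gripper's body presses on something with over 40 N, if the wrist force passes 120 N, or if a joint passes its speed limit or range.

## Robot

A 6-joint arm with a two-finger parallel gripper is mounted at the origin on the work surface. World frame = base frame: x ahead of the robot, y to its left, z up, the work surface at z = 0. Lengths are in m, angles in rad, forces in N, time in s.
With the tool pointing down it reaches from about 0.3 to 0.775 m from the base axis. Payload 14.6 kg.
Tool frame: the origin (TCP) lies between the finger pads; the fingertips stand 19 mm ahead of it and the grasp point (between the pads) is the TCP; z points along the fingers, y is the direction in which the jaws open and shut (so a half turn about z gives the same grasp; the last joint's range is limited). The gripper opens to 94 mm and grips with 3 to 60 N. Pads are 16 mm wide; open, the fingers measure 119 mm over their backs; the gripper's body (75 mm by 177 mm) begins 78 mm behind the grasp point.
Start: joints at [-0.067, 0.3, 1.521, -0, 1.321, -0.067], TCP at [0.55, -0, 0.224] pointing down, gripper open.
Joint ranges: [-3.03, 3.03], [-0.79, 2.21], [0.23, 2.52], [-1.04, 4.18], [0, 3.07], [-2.55, 2.55]. Speed limits (rad/s): [2.22, 2.22, 2.57, 3.14, 3.14, 3.14].

## Interface

Orientations are given as [roll, pitch, yaw] about the fixed x, y, z axes, in that order (R = Rz(yaw) Ry(pitch) Rx(roll)).
In Python, from station import telemetry, vision, ctrl gives the robot as it stands. The module is installed in compiled form; this text tells all that it offers.
- The arm moves only by the shell command python3 -m creep 'ROWS' [FORCE]. ROWS is JSON, a list of rows, each a list of 3 entries, a list of its own where there are three numbers: the shift along the tool's x, y, z in units of 50 mm (1.0 is 50 mm), then the turn about the tool's z in units of 8 degrees (1.0 is 8 degrees), then the opening, from 0 (shut) to 1 (fully open). In form: [[[tx, ty, tz], twist, gripper], ...]. A call has 1 to 12 rows; each row is the pose to reach, as a shift and turn from the pose commanded when the call began, along the tool's axes at that moment; what a row does not reach only later rows make up. A row lasts 1/10 s, in which the tool goes at most 50 mm and 8.59 degrees, less where a joint would pass 70% of its speed; a pose out of reach is approached as far as the arm can. A call with a gripper value outside its range is refused whole. The fingers move at their own pace and stop on an object; FORCE is the grip in N (left out, the last holds). Time passes only in rows, so rows that repeat a pose let the fingers close. It gives the time, the measured TCP pose, the force and the opening at its end, in the units of the state.
- telemetry.get_obs(): the state, without advancing time (a new reading comes with each control period).
- vision.camera(name): name is "scene" or "side" or "wrist"; returns a dict with "img" (480x640x3 uint8, red, green, blue), "depth" (480x640 float32, m along the optical axis (not along the pixel's ray), 0 where there is no reading), "vertical_fov" (degrees; the focal length in pixels is half the picture's height over the tangent of half this angle, whatever the lens; pixels are square), "cx", "cy" (the principal point, pixels), "extrinsics" (4x4, takes a point from camera to world coordinates); the wrist camera has in their place "hand_eye" (4x4, takes a point from camera to tool coordinates, whose origin is the TCP and whose axes are the flange's). Camera axes: x right, y down, z forward; pixel columns grow to the right and rows downward; lengths in m; the calibration is good to about 2 mm. A picture is of the moment at which its call begins: read the wrist's pose just before it.
- ctrl.hand_in(): hands the job in, once; it reports no verdict.
The state is a dict: "time_s": time; "qpos": joint angles; "joint_vel": joint speeds; "tau": joint torques, N m; "ee_pos": TCP position; "eef_rot": TCP orientation; "force": force on the tool from outside, world axes, zero at the start; "moment": the same for the moment, N m; "grip_width": finger opening in m.
Only numpy, scipy, OpenCV 4.12 (cv2) and the standard library are available. Lean on these libraries where they do the work, as an engineer would, in place of code of your own. Each camera call takes 0.05 s, during which the arm holds its last target.

## Working session

There is one attempt and no reset: what is moved stays moved. The work goes in short steps, Python scripts to look and compute and a shell command to move; the robot and the scene stay as the last step left them, time stands still between calls to the robot, and variables do not carry over. Pictures are saved under pics/ and viewed, and the job is handed in when it is done.

```bash
ls; mkdir -p pics; cat > h.py <<'E'
import numpy as np, cv2
from scipy.spatial.transform import Rotation as R
from station import telemetry, vision, ctrl
def grab(name,fn=None):
    o=telemetry.get_obs()
    c=vision.camera(name)
    if name=='wrist':
        T=np.eye(4);T[:3,:3]=R.from_euler('xyz',o['eef_rot']).as_matrix();T[:3,3]=o['ee_pos']
        c['E']=T@np.array(c['hand_eye'])
    else: c['E']=np.array(c['extrinsics'])
    c['f']=240/np.tan(np.radians(c['vertical_fov'])/2)
    if fn: cv2.imwrite('pics/'+fn+'.png',c['img'][...,::-1])
    np.savez('pics/'+(fn or name)+'.npz',img=c['img'],depth=c['depth'],E=c['E'],f=c['f'],cx=c['cx'],cy=c['cy'])
    return c
def cloud(c):
    v,u=np.mgrid[:480,:640]; d=c['depth']
    p=np.stack([(u-c['cx'])/c['f']*d,(v-c['cy'])/c['f']*d,d],-1)
    return p@c['E'][:3,:3].T+c['E'][:3,3]
def proj(c,P):
    p=(np.atleast_2d(P)-c['E'][:3,3])@c['E'][:3,:3]
    return np.c_[p[:,0]/p[:,2]*c['f']+c['cx'],p[:,1]/p[:,2]*c['f']+c['cy']]
def ray(c,u,v,axis,val):
    d=c['E'][:3,:3]@np.array([(u-c['cx'])/c['f'],(v-c['cy'])/c['f'],1]); o=c['E'][:3,3]
    return o+d*(val-o[axis])/d[axis]
E
python3 - <<'E'
from h import *
for n in ['scene','side','wrist']:
    c=grab(n,n+'0'); print(n,c['E'].round(3).tolist(),c['f'],c['cx'],c['cy'])
print(telemetry.get_obs())
E
```

```text
pics
scene [[0.803, 0.408, -0.434, 1.109], [0.596, -0.551, 0.585, -0.629], [-0.0, -0.728, -0.685, 0.947], [0.0, 0.0, 0.0, 1.0]] 597.8462112070661 317.1560581470223 234.82714140337114
side [[-0.978, -0.133, 0.164, 0.398], [-0.21, 0.646, -0.734, 0.824], [-0.008, -0.752, -0.659, 0.8], [0.0, 0.0, 0.0, 1.0]] 455.01113862139744 327.992031341189 240.79989319051978
wrist [[1.0, 0.0, -0.001, 0.551], [-0.0, -0.964, -0.267, 0.078], [-0.001, 0.267, -0.964, 0.384], [0.0, 0.0, 0.0, 1.0]] 426.60956607501 314.66970518093314 235.2875166515666
{'time_s': 0.15, 'qpos': array([-6.65356889e-02,  3.00343673e-01,  1.52141914e+00, -3.59918894e-06,
        1.32071085e+00, -6.65944313e-02]), 'joint_vel': array([-0.00088845, -0.000792  , -0.00275839,  0.00064861, -0.00279056,
        0.00156143]), 'tau': array([-2.50185103e-04, -5.31960297e+01, -3.52822959e+01,  7.07691838e-02,
        2.35654798e-02, -3.66386917e-05]), 'ee_pos': array([5.49820701e-01, 4.35055413e-05, 2.24024732e-01]), 'eef_rot': array([-3.14071336e+00, -5.51486266e-05,  1.57085594e+00]), 'force': array([-0.02529442,  0.05302387,  0.49850831]), 'moment': array([0.01994065, 0.01627852, 0.04906514]), 'grip_width': 0.09387678598145373}
```

View pics/scene0.png

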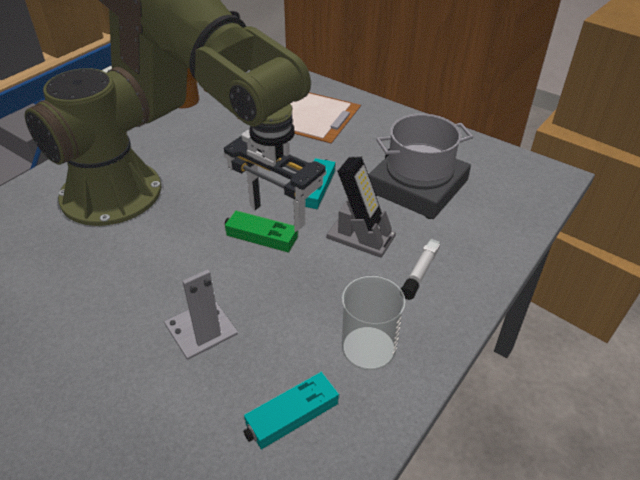

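View pics/side0.png

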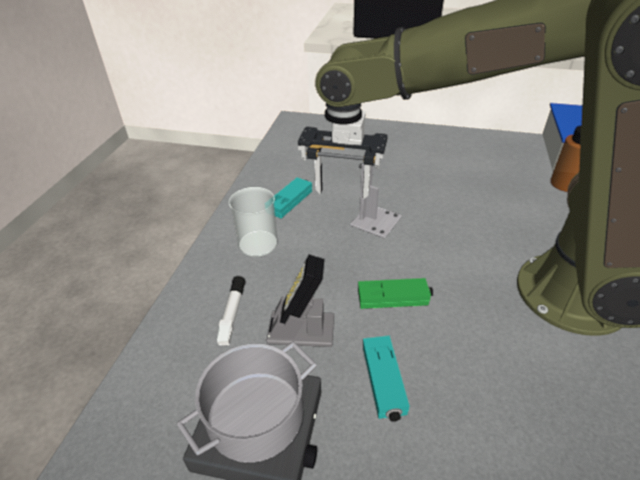

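View pics/wrist0.png

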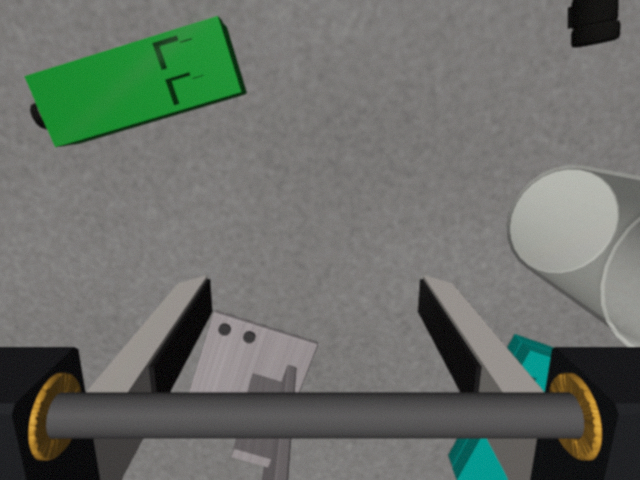

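```bash
cat >> h.py <<'E'
def load(fn):
    z=np.load('pics/'+fn+'.npz'); return {k:(z[k] if z[k].ndim else float(z[k])) for k in z}
E
python3 - <<'E'
from h import *
for n,box in [('scene0',dict(hang=(160,260,240,360),dock=(320,150,400,260),beak=(335,270,410,370),pot=(365,110,475,215),ref=(395,235,445,300))),('side0',dict(hang=(345,180,405,240),dock=(260,250,340,350),ref=(215,275,250,345)))]:
    c=load(n);P=cloud(c); 
    print(n,'table', [P[a,b].round(3).tolist() for a,b in [(270,140),(300,300)]])
    for k,(u0,v0,u1,v1) in box.items():
        q=P[v0:v1,u0:u1].reshape(-1,3); im=c['img'][v0:v1,u0:u1].reshape(-1,3)
        m=(q[:,2]>0.004)&(q[:,2]<.4)&(abs(q).sum(1)>0)&(q[:,0]>.2)
        q=q[m]; print(k,len(q),q.min(0).round(3),q.max(0).round(3),np.median(q,0).round(3))
        for z0,z1 in [(0.004,.02),(.02,.06),(.06,.1),(.1,.15),(.15,.2),(.2,.26)]:
            s=q[(q[:,2]>z0)&(q[:,2]<z1)]
            if len(s)>10: print('   ',z0,len(s),s.min(0).round(3),s.max(0).round(3))
# pictures enlarged
for n,(u0,v0,u1,v1) in [('scene0',(300,140,480,260)),('scene0',(150,250,250,370)),('side0',(240,230,360,350)),('side0',(330,170,420,250))]:
    c=load(n); k=4
    cv2.imwrite(f'pics/crop_{n}_{u0}.png',cv2.resize(c['img'][v0:v1,u0:u1,::-1],None,fx=k,fy=k,interpolation=cv2.INTER_CUBIC))
E
```

```text
scene0 table [[0.265, -0.14, -0.0], [0.597, 0.001, -0.002]]
hang 3274 [ 0.334 -0.259  0.004] [ 0.563 -0.028  0.189] [ 0.52  -0.192  0.034]
    0.004 1521 [ 0.334 -0.259  0.004] [ 0.563 -0.028  0.02 ]
    0.02 348 [ 0.507 -0.213  0.02 ] [ 0.533 -0.165  0.06 ]
    0.06 380 [ 0.506 -0.213  0.06 ] [ 0.534 -0.165  0.1  ]
    0.1 518 [ 0.508 -0.212  0.1  ] [ 0.534 -0.164  0.15 ]
    0.15 507 [ 0.508 -0.212  0.15 ] [ 0.54  -0.163  0.189]
dock 5397 [0.367 0.012 0.004] [0.686 0.528 0.347] [0.584 0.224 0.063]
    0.004 960 [0.385 0.125 0.004] [0.686 0.528 0.02 ]
    0.02 1524 [0.367 0.196 0.02 ] [0.658 0.504 0.06 ]
    0.06 1217 [0.516 0.197 0.06 ] [0.645 0.465 0.1  ]
    0.1 760 [0.545 0.2   0.1  ] [0.62  0.424 0.15 ]
    0.15 768 [0.537 0.197 0.15 ] [0.599 0.372 0.2  ]
    0.2 70 [0.562 0.2   0.2  ] [0.578 0.255 0.205]
beak 5038 [ 0.65  -0.093  0.004] [0.846 0.177 0.148] [ 0.778 -0.022  0.089]
    0.004 304 [ 0.65  -0.093  0.004] [0.846 0.177 0.02 ]
    0.02 1200 [ 0.728 -0.071  0.02 ] [0.831 0.168 0.06 ]
    0.06 1448 [ 0.726 -0.071  0.06 ] [0.831 0.036 0.1  ]
    0.1 2086 [ 0.721 -0.072  0
[... 884 characters left out ...]
.53  -0.159  0.1  ]
    0.1 92 [ 0.486 -0.206  0.1  ] [ 0.531 -0.16   0.139]
    0.2 109 [ 0.491 -0.007  0.206] [0.503 0.011 0.256]
dock 4132 [ 0.501 -0.029  0.004] [0.755 0.403 0.206] [0.577 0.257 0.075]
    0.004 1162 [ 0.501 -0.029  0.004] [0.755 0.288 0.02 ]
    0.02 619 [0.536 0.025 0.02 ] [0.752 0.278 0.06 ]
    0.06 824 [0.542 0.202 0.06 ] [0.643 0.276 0.1  ]
    0.1 550 [0.548 0.208 0.1  ] [0.619 0.389 0.15 ]
    0.15 824 [0.537 0.2   0.15 ] [0.614 0.403 0.2  ]
    0.2 153 [0.555 0.204 0.2  ] [0.577 0.26  0.206]
ref 925 [0.631 0.108 0.004] [0.828 0.403 0.164] [0.753 0.234 0.026]
    0.004 190 [0.704 0.108 0.004] [0.828 0.31  0.02 ]
    0.02 729 [0.733 0.131 0.02 ] [0.785 0.311 0.036]
```

```bash
python3 - <<'E'
import cv2,numpy as np
a=[cv2.imread('pics/'+f) for f in ['crop_scene0_300.png','crop_side0_240.png','crop_scene0_150.png','crop_side0_330.png']]
a=[cv2.resize(i,(400,300)) for i in a]
cv2.imwrite('pics/m.png',np.vstack([np.hstack(a[:2]),np.hstack(a[2:])]))
E
```

```text
(no output)
```

View pics/m.png

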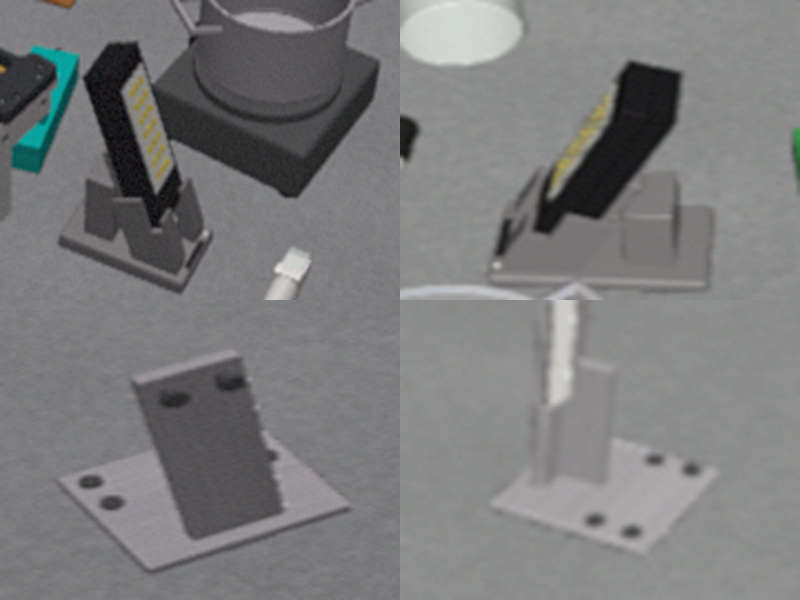

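```bash
cat >> h.py <<'E'
def plane(q,tol=.002,it=300):
    rng=np.random.default_rng(0);best=None
    for _ in range(it):
        a,b,c=q[rng.choice(len(q),3,False)];n=np.cross(b-a,c-a);l=np.linalg.norm(n)
        if l<1e-7: continue
        n/=l;m=abs((q-a)@n)<tol
        if best is None or m.sum()>best.sum(): best=m
    s=q[best];c=s.mean(0);n=np.linalg.svd(s-c,full_matrices=False)[2][2]
    return n,c,best
E
python3 - <<'E'
from h import *
def sel(n,lo,hi):
    c=load(n);P=cloud(c).reshape(-1,3);im=c['img'].reshape(-1,3)
    m=np.all((P>lo)&(P<hi),1); return P[m],im[m].astype(int),c,np.flatnonzero(m)
for n in ['scene0','side0']:
    q,im,c,_=sel(n,[.48,-.23,.02],[.56,-.14,.2])
    for k in range(2):
        nn,cc,b=plane(q); print(n,'hang plane',b.sum(),nn.round(3),cc.round(3),q[b].min(0).round(3),q[b].max(0).round(3)); q=q[~b]
    q,im,c,_=sel(n,[.50,.18,.125],[.64,.29,.23])
    print('lamp n',len(q))
    for k in range(3):
        nn,cc,b=plane(q); print(n,'lamp plane',b.sum(),nn.round(3),cc.round(3),q[b].min(0).round(3),q[b].max(0).round(3)); q=q[~b]
    q,im,c,_=sel(n,[.48,.12,.004],[.75,.33,.2]) 
    base=q[(q[:,2]<.016)]
    print('base',cv2.minAreaRect(base[:,:2].astype(np.float32)), np.percentile(base[:,2],[5,50,95]).round(4))
    allq=q[q[:,2]>.004]; print('all',cv2.minAreaRect(q[:,:2].astype(np.float32)))
# studs in scene: dark blobs
c=load('scene0');P=cloud(c)
g=c['img'].mean(2)
m=(g<60)&(P[...,2]>.15)&(P[...,2]<.19)&(P[...,0]>.48)&(P[...,0]<.57)&(P[...,1]<-.13)
k,l,s,ce=cv2.connectedComponentsWithStats(m.astype(np.uint8))
for i in range(1,k):
    if s[i,4]>8: print('blob',s[i],ce[i],P[l==i].mean(0).round(4))
E
```

```text
scene0 hang plane 1348 [-0.944  0.33  -0.   ] [ 0.523 -0.19   0.105] [ 0.514 -0.213  0.02 ] [ 0.533 -0.164  0.189]
scene0 hang plane 178 [-0.937  0.348 -0.006] [ 0.52  -0.191  0.13 ] [ 0.51  -0.211  0.022] [ 0.53  -0.164  0.189]
lamp n 1145
scene0 lamp plane 481 [0.903 0.145 0.404] [0.589 0.231 0.166] [0.568 0.2   0.125] [0.61  0.261 0.205]
scene0 lamp plane 304 [ 0.167 -0.986  0.014] [0.577 0.204 0.161] [0.547 0.199 0.125] [0.607 0.21  0.203]
scene0 lamp plane 147 [-0.382 -0.041  0.923] [0.557 0.23  0.197] [0.537 0.202 0.188] [0.578 0.259 0.205]
base ((0.6046384572982788, 0.2196999490261078), (0.20285695791244507, 0.245985209941864), 89.09441375732422) [0.0046 0.0125 0.0155]
all ((0.615857720375061, 0.21947628259658813), (0.2028578668832779, 0.26846984028816223), 89.07366943359375)
side0 hang plane 177 [ 0.374  0.927 -0.028] [ 0.499 -0.176  0.067] [ 0.486 -0.183  0.02 ] [ 0.516 -0.168  0.113]
side0 hang plane 140 [ 0.918 -0.396 -0.025] [ 0.517 -0.177  0.093] [ 0.507 -0.207  0.022] [ 0.528 -0.157  0.189]
lamp n 1097
side0 lamp plane 486 [ 0.16  -0.987 -0.001] [0.567 0.259 0.164] [0.537 0.253 0.125] [0.6   0.265 0.205]
side0 lamp plane 334 [-0.377 -0.062  0.924] [0.557 0.229 0.198] [0.538 0.2   0.191] [0.576 0.257 0.206]
side0 lamp plane 231 [0.904 0.15  0.4  ] [0.589 0.238 0.166] [0.567 0.208 0.126] [0.609 0.262 0.206]
base ((0.6149489283561707, 0.2256854623556137), (0.26948392391204834, 0.20936836302280426), 0.38748639822006226) [0.0043 0.0138 0.0158]
all ((0.6151483058929443, 0.22499632835388184), (0.20953981578350067, 0.26962676644325256), 89.97091674804688)
blob [204 281   7   5  30] [206.96666667 282.93333333] [ 0.5371 -0.1805  0.1727]
blob [190 287   7   6  32] [193.03125 289.65625] [ 0.5283 -0.2057  0.1721]
```

```bash
python3 -m creep '[[[0.5,0,-0.5],1,1],[[1,0.1,-0.8],2,1],[[1.5,0.15,-0.8],3,1],[[2,0.2,-0.8],4,1],[[2.5,0.25,-0.8],5,1],[[3,0.3,-0.8],6,1],[[3.5,0.33,-0.8],7,1],[[4,0.33,-0.8],8,1],[[4.4,0.33,-0.8],9,1],[[4.6,0.33,-0.8],10.08,1],[[4.6,0.33,-0.8],10.08,1],[[4.6,0.33,-0.8],10.08,1]]' 30; python3 - <<'E'
from h import *
c=grab('wrist','w1'); print(telemetry.get_obs()['ee_pos'],telemetry.get_obs()['eef_rot'])
E
```

```text
time_s: 1.35
ee_pos: [0.5664, 0.2297, 0.2642]
eef_rot: [3.141, 0.001, 0.168]
force: [-0.5, -0.4, 0.6]
grip_width: 0.0938
[0.56650232 0.2294327  0.26427883] [3.14143699e+00 3.72122366e-04 1.67504936e-01]
```

View pics/w1.png

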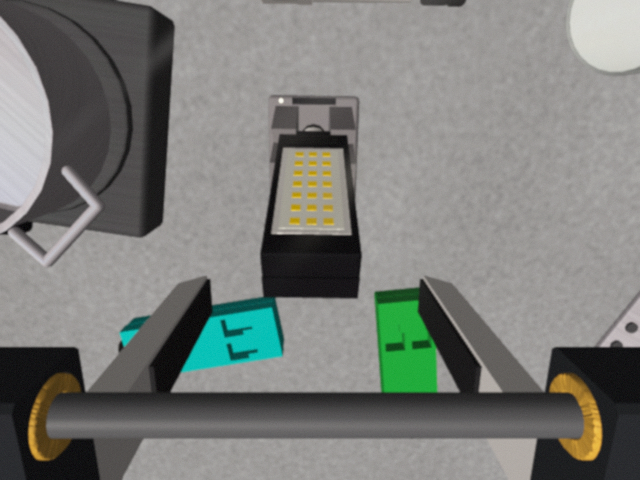

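```bash
python3 - <<'E'
from h import *
c=load('w1');P=cloud(c)
q=P[140:295,255:365].reshape(-1,3); q=q[(q[:,2]>.1)&(q[:,2]<.25)]
ps=.164; ex=np.array([np.cos(.4)*np.cos(ps),np.cos(.4)*np.sin(ps),np.sin(.4)]);ey=np.array([-np.sin(ps),np.cos(ps),0]);ez=np.cross(ex,ey)
for k in range(2):
    n,cc,b=plane(q,.0015);s=q[b];print(n.round(3),cc.round(4),b.sum(),'ey',np.percentile(s@ey,[0.5,99.5]).round(4),'ez',np.percentile(s@ez,[.5,99.5]).round(4),'ex',np.median(s@ex).round(4)); q=q[~b]
g=np.array([.5667,.23,.1755]);print('pred',g@ey,g@ez+.024,g@ex+.017, 'tcp ey',np.array([.5665,.22943,0])@ey)
E
```

```text
[-0.906 -0.142 -0.398] [0.5906 0.2358 0.1619] 8613 ey [0.1091 0.1632] ez [-0.1593 -0.0472] ex 0.6353
[-0.384 -0.061  0.921] [0.5583 0.2307 0.1974] 3738 ey [0.1089 0.1639] ez [-0.0486 -0.0461] ex 0.6191
pred 0.13439114007878616 -0.04669916897518311 0.6348914054868725 tcp ey 0.13386144143968953
```

```bash
python3 -m creep '[[[0,-0.048,0.5],0,1],[[0,-0.048,1.0],0,1],[[0,-0.048,1.4],0,1],[[0,-0.048,1.7],0,1],[[0,-0.048,1.775],0,1],[[0,-0.048,1.775],0,1],[[0,-0.048,1.775],0,0],[[0,-0.048,1.775],0,0],[[0,-0.048,1.775],0,0],[[0,-0.048,1.775],0,0],[[0,-0.048,1.775],0,0],[[0,-0.048,1.775],0,0]]' 30; python3 -m creep '[[[0,0,0],0,0],[[0,0,0],0,0]]'
```

```text
time_s: 2.6
ee_pos: [0.5662, 0.2323, 0.1758]
eef_rot: [3.142, -0.0, 0.163]
force: [-0.8, -0.9, 1.1]
grip_width: 0.0556
time_s: 2.8
ee_pos: [0.5662, 0.2323, 0.1758]
eef_rot: [3.142, -0.0, 0.163]
force: [-0.1, -0.3, 2.0]
grip_width: 0.0557
```

Gripped (55.7 mm). Draw out along its length, 110 mm.

```bash
python3 -m creep '[[[-0.04,0,-0.092],0,0],[[-0.117,0,-0.276],0,0],[[-0.195,0,-0.46],0,0],[[-0.272,0,-0.645],0,0],[[-0.35,0,-0.83],0,0],[[-0.43,0,-1.01],0,0],[[-0.506,0,-1.197],0,0],[[-0.584,0,-1.38],0,0],[[-0.662,0,-1.566],0,0],[[-0.74,0,-1.75],0,0],[[-0.856,0,-2.026],0,0],[[-0.856,0,-2.4],0,0]]'; python3 - <<'E'
from h import *
grab('side','s2'); grab('wrist','w2'); print(telemetry.get_obs()['ee_pos'],telemetry.get_obs()['force'])
a=load('s2')['img'];b=load('w2')['img']
cv2.imwrite('pics/m2.png',np.hstack([cv2.resize(x,(400,300))[...,::-1] for x in (a,b)]))
E
```

```text
time_s: 4.0
ee_pos: [0.5228, 0.2253, 0.2964]
eef_rot: [3.141, 0.002, 0.164]
force: [-0.3, 0.1, -3.2]
grip_width: 0.0557
[0.5240668  0.22561442 0.29874718] [-0.22230532  0.05139119 -3.13090656]
```

View pics/m2.png

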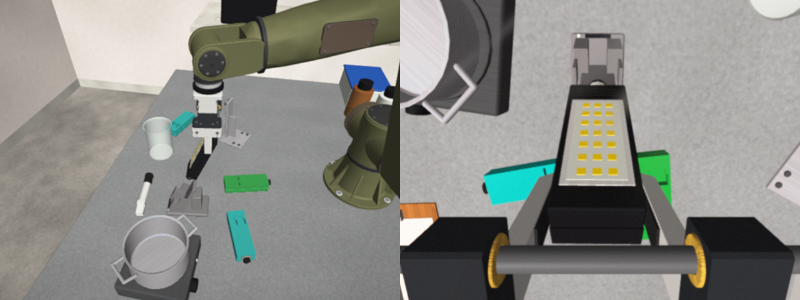

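```bash
python3 - <<'E'
from h import *
c=load('scene0');P=cloud(c);hsv=cv2.cvtColor(c['img'],cv2.COLOR_RGB2HSV)
for nm,lo,hi in [('green',50,75),('teal',82,100)]:
    m=(hsv[...,0]>lo)&(hsv[...,0]<hi)&(hsv[...,1]>120)
    k,l,s,_=cv2.connectedComponentsWithStats(m.astype(np.uint8))
    for i in range(1,k):
        if s[i,4]>100: q=P[l==i];print(nm,np.percentile(q,1,0).round(3),np.percentile(q,99,0).round(3))
# lamp in hand
for n in ['s2','w2']:
    c=load(n);P=cloud(c)
    T=c['E']
    tcp=np.array([.5235,.2255,.2985])
    q=P.reshape(-1,3);im=c['img'].reshape(-1,3).astype(int)
    m=(np.linalg.norm(q[:,:2]-tcp[:2]-[.04,.006],axis=1)<.1)&(q[:,2]>.1)&(q[:,2]<.31)&(im.max(1)<60)
    q=q[m];print(n,len(q),q.min(0).round(3),q.max(0).round(3))
    for k in range(3):
        if len(q)<50:break
        nn,cc,b=plane(q,.0015);s=q[b];print(nn.round(3),cc.round(4),b.sum(),s.min(0).round(3),s.max(0).round(3));q=q[~b]
E
```

```text
green [0.335 0.053 0.002] [0.492 0.138 0.038]
teal [0.357 0.027 0.002] [0.638 0.394 0.346]
teal [ 0.702 -0.297  0.005] [ 0.799 -0.141  0.038]
s2 911 [0.497 0.219 0.151] [0.588 0.263 0.31 ]
[-0.161  0.987 -0.004] [0.5445 0.2556 0.2336] 742 [0.497 0.247 0.168] [0.582 0.263 0.31 ]
[-0.169  0.986 -0.008] [0.5501 0.2546 0.2289] 71 [0.517 0.249 0.171] [0.58  0.259 0.305]
[ 0.177 -0.984  0.01 ] [0.5361 0.2563 0.2454] 48 [0.502 0.25  0.181] [0.576 0.263 0.305]
w2 3880 [0.527 0.198 0.154] [0.596 0.262 0.31 ]
[0.908 0.142 0.394] [0.5679 0.2335 0.2381] 3827 [0.533 0.2   0.183] [0.594 0.262 0.31 ]
[ 0.949 -0.12   0.293] [0.5921 0.2324 0.164 ] 46 [0.545 0.201 0.156] [0.596 0.242 0.306]
```

```bash
python3 -m creep '[[[-0.05,0.3,0],0.3,0],[[-0.1,0.8,0],0.8,0],[[-0.15,1.3,0],1.3,0],[[-0.2,1.8,0],1.8,0],[[-0.25,2.3,0],2.4,0],[[-0.3,2.8,0],3,0],[[-0.3,3.3,0],3.58,0],[[-0.3,3.7,0],3.58,0],[[-0.3,3.91,0],3.58,0],[[-0.3,3.91,0.4],3.58,0],[[-0.3,3.91,0.4],3.58,0]]'; python3 - <<'E'
from h import *
c=grab('side','s3'); d=grab('scene','c3'); print(telemetry.get_obs()['ee_pos'],telemetry.get_obs()['eef_rot'],telemetry.get_obs()['force'])
t=np.array(telemetry.get_obs()['ee_pos'])
out=[]
for x in (c,d):
    u,v=proj(x,t+[.05,-.02,-.08])[0].astype(int); print(u,v)
    i=x['img'][max(v-75,0):v+75,max(u-100,0):u+100]; out.append(cv2.resize(i,(400,300),interpolation=cv2.INTER_CUBIC)[...,::-1])
cv2.imwrite('pics/m3.png',np.hstack(out))
E
```

```text
time_s: 5.2
ee_pos: [0.5398, 0.0297, 0.273]
eef_rot: [3.14, 0.005, -0.338]
force: [-0.5, 0.8, -3.4]
grip_width: 0.0553
[0.54059663 0.03019695 0.27557166] [ 3.14126235e+00  1.08681709e-03 -3.36516617e-01] [ 1.20646957 -0.34856923 -2.93191868]
322 197
298 226
```

View pics/m3.png

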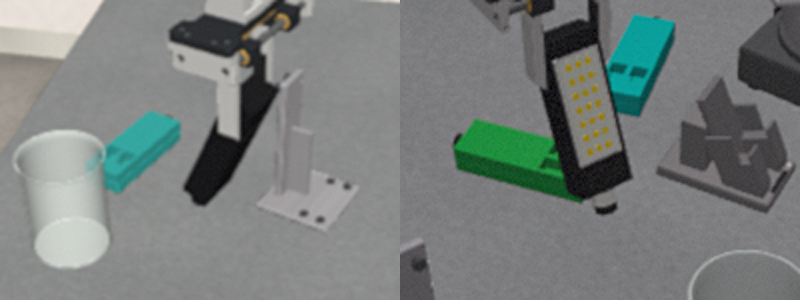

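```bash
python3 - <<'E'
from h import *
d=load('c3');t=np.array([.5403,.030,.2745]);ps=-.337
def ax(th):
    ex=np.array([np.cos(th)*np.cos(ps),np.cos(th)*np.sin(ps),np.sin(th)]);ey=np.array([-np.sin(ps),np.cos(ps),0]);return ex,ey,np.cross(ex,ey)
ex,ey,ez=ax(.4)
for e in [0,4,8,12,16,20,24,30]:
    print(e,proj(d,t-ez*(.134+e/1000)).round(1),(t-ez*(.134+e/1000))[2].round(3))
u,v=300,248
i=d['img'][v-30:v+20,u-30:u+30];cv2.imwrite('pics/z.png',cv2.resize(i,(720,600),interpolation=cv2.INTER_CUBIC)[...,::-1])
# lamp planes
P=cloud(d).reshape(-1,3);im=d['img'].reshape(-1,3).astype(int)
m=(np.linalg.norm(P[:,:2]-t[:2]-[.045,-.015],axis=1)<.08)&(P[:,2]>.1)&(P[:,2]<.27)
q=P[m]
for k in range(2):
    nn,cc,b=plane(q,.0015);print(nn.round(3),cc.round(4),b.sum());q=q[~b]
E
```

```text
0 [[299.1 242.4]] 0.151
4 [[299.6 244.2]] 0.147
8 [[300.1 246.1]] 0.144
12 [[300.5 247.9]] 0.14
16 [[301.  249.8]] 0.136
20 [[301.5 251.6]] 0.133
24 [[302.  253.4]] 0.129
30 [[302.7 256.1]] 0.123
[-0.866  0.313 -0.389] [0.5807 0.0129 0.214 ] 959
[ 0.864 -0.317  0.391] [0.5789 0.0122 0.2235] 425
```

View pics/z.png

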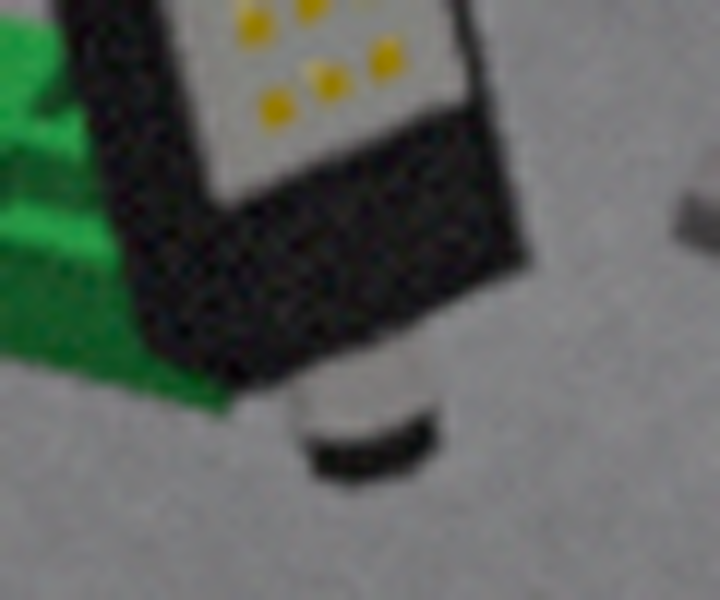

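```bash
python3 -m creep '[[[0,0,0.5],0,0],[[0,0,1.0],0,0],[[0,0,1.5],0,0],[[0,0,1.9],0,0],[[0,0,2.1],0,0],[[0,0,2.2],0,0],[[0,0,2.24],0,0],[[0,0,2.24],0,0],[[0,0,2.24],0,0]]' 30;  python3 -m creep '[[[0,0,0.03],0,0],[[0,0,0.03],0,0]]'; python3 -m creep '[[[0,0,0.03],0,0],[[0,0,0.03],0,0]]'
```

```text
time_s: 6.2
ee_pos: [0.5412, 0.0301, 0.1646]
eef_rot: [-3.141, -0.001, -0.336]
force: [0.3, 0.3, -3.6]
grip_width: 0.0558
time_s: 6.4
ee_pos: [0.5409, 0.0301, 0.1623]
eef_rot: [-3.142, -0.0, -0.336]
force: [0.5, 0.6, -3.5]
grip_width: 0.0559
time_s: 6.6
ee_pos: [0.5408, 0.03, 0.1605]
eef_rot: [3.141, 0.0, -0.337]
force: [-1.0, 0.2, -2.8]
grip_width: 0.056
```

```bash
python3 -m creep '[[[0,0,0.03],0,0],[[0,0,0.06],0,0],[[0,0,0.06],0,0]]';python3 -m creep '[[[0,0,0.03],0,0],[[0,0,0.06],0,0],[[0,0,0.06],0,0]]';python3 -m creep '[[[0,0,0.03],0,0],[[0,0,0.03],0,0]]'
```

```text
time_s: 6.9
ee_pos: [0.5408, 0.0301, 0.1575]
eef_rot: [3.142, 0.0, -0.336]
force: [-0.1, -0.1, -3.5]
grip_width: 0.0558
time_s: 7.2
ee_pos: [0.5408, 0.0301, 0.1544]
eef_rot: [3.141, 0.0, -0.336]
force: [-1.3, -0.1, -3.5]
grip_width: 0.0561
time_s: 7.4
ee_pos: [0.5408, 0.0301, 0.153]
eef_rot: [3.141, 0.0, -0.336]
force: [-0.4, 0.5, -3.5]
grip_width: 0.056
```

```bash
for i in 1; do python3 -m creep '[[[0,0,0.03],0,0],[[0,0,0.03],0,0]]';python3 -m creep '[[[0,0,0.03],0,0],[[0,0,0.03],0,0]]';python3 -m creep '[[[0,0,0.03],0,0],[[0,0,0.03],0,0]]'; done
```

```text
time_s: 7.6
ee_pos: [0.541, 0.0301, 0.1521]
eef_rot: [-3.141, -0.001, -0.336]
force: [-2.2, 0.2, 2.2]
grip_width: 0.0558
time_s: 7.8
ee_pos: [0.5412, 0.03, 0.1507]
eef_rot: [-3.141, -0.001, -0.336]
force: [-1.1, -0.4, 4.9]
grip_width: 0.0558
time_s: 8.0
ee_pos: [0.5413, 0.0299, 0.1488]
eef_rot: [-3.141, -0.001, -0.336]
force: [0.8, -1.5, 2.0]
grip_width: 0.0558
```

```bash
python3 -m creep '[[[0.05,0,0],0,0],[[0.1,0,0],0,0],[[0.15,0,0],0,0],[[0.2,0,-0.02],0,0]]' 12;python3 - <<'E'
from h import *
c=grab('side','s4'); d=grab('scene','c4');t=np.array(telemetry.get_obs()['ee_pos']);print(t,telemetry.get_obs()['force'])
for d in (c,d):
    P=cloud(d).reshape(-1,3)
    m=(np.linalg.norm(P[:,:2]-t[:2]-[.03,-.01],axis=1)<.08)&(P[:,2]>.02)&(P[:,2]<.14)
    q=P[m]
    for k in range(2):
        nn,cc,b=plane(q,.0015);print(nn.round(3),cc.round(4),b.sum());q=q[~b]
E
```

```text
time_s: 8.4
ee_pos: [0.5502, 0.0268, 0.1492]
eef_rot: [3.141, 0.001, -0.337]
force: [-0.8, 0.1, -2.2]
grip_width: 0.0558
[0.55052695 0.02669812 0.14967751] [-1.18348512  0.19943443 -0.59641683]
[ 0.317  0.949 -0.002] [0.5849 0.0431 0.0807] 326
[-0.876  0.311 -0.369] [0.5586 0.0243 0.0836] 142
[-0.882  0.304 -0.36 ] [0.5919 0.0099 0.086 ] 769
[ 0.32   0.947 -0.004] [ 0.568  -0.0103  0.0799] 311
```

```bash
python3 -m creep '[[[0.05,0,0],0,0],[[0.1,0,0],0,0],[[0.15,0,-0.01],0,0],[[0.2,0,-0.02],0,0],[[0.25,0,-0.03],0,0],[[0.3,0,-0.04],0,0]]' 8;cat > tilt.py <<'E'
from h import *
import sys
def run(fn='x'):
    c=grab('side','s'+fn); d=grab('scene','c'+fn);o=telemetry.get_obs();t=np.array(o['ee_pos']);print(t,o['force'])
    for d in (c,d):
        P=cloud(d).reshape(-1,3)
        m=(np.linalg.norm(P[:,:2]-t[:2]-[.02,-.007],axis=1)<.07)&(P[:,2]>t[2]-.13)&(P[:,2]<t[2]-.015)
        q=P[m]
        for k in range(2):
            nn,cc,b=plane(q,.0015);print(nn.round(3),cc.round(4),b.sum());q=q[~b]
run(sys.argv[1])
E
python3 tilt.py 5
```

```text
time_s: 9.1
ee_pos: [0.5647, 0.0218, 0.1516]
eef_rot: [-3.142, 0.0, -0.337]
force: [-0.4, 0.0, -3.5]
grip_width: 0.0561
[0.56480616 0.02169433 0.15170185] [ 0.62859815 -0.93795923 -2.78670973]
[-0.349 -0.937 -0.006] [0.5921 0.0404 0.0802] 322
[-0.9    0.322 -0.294] [0.5683 0.0196 0.0784] 198
[ 0.911 -0.312  0.269] [0.6012 0.0056 0.0806] 719
[-0.908  0.318 -0.271] [0.5933 0.0054 0.0981] 312
```

```bash
python3 -m creep '[[[0,0,0.03],0,0],[[0,0,0.05],0,0],[[0,0,0.05],0,0]]'; python3 -m creep '[[[0.06,0,0],0,0],[[0.12,0,0],0,0],[[0.2,0,0],0,0],[[0.28,0,-0.01],0,0],[[0.36,0,-0.02],0,0],[[0.44,0,-0.03],0,0],[[0.5,0,-0.04],0,0]]' ; python3 tilt.py 6
```

```text
time_s: 9.5
ee_pos: [0.5646, 0.0218, 0.1496]
eef_rot: [-3.141, -0.001, -0.336]
force: [-0.8, -0.8, 1.3]
grip_width: 0.0561
time_s: 10.2
ee_pos: [0.5883, 0.0135, 0.1511]
eef_rot: [-3.141, 0.0, -0.337]
force: [-0.7, 0.8, 2.0]
grip_width: 0.0561
[0.5884112  0.01345516 0.15111748] [ 0.26459659 -0.94361684  1.74172855]
[ 0.933 -0.325  0.152] [0.5799 0.0172 0.0785] 327
[-0.344 -0.939 -0.003] [0.6047 0.0362 0.0781] 293
[-0.926  0.353 -0.136] [0.6113 0.003  0.0811] 701
[-0.339 -0.941 -0.004] [ 0.5867 -0.017   0.075 ] 274
```

```bash
python3 -m creep '[[[0.06,0,0],0,0],[[0.12,0,0],0,0],[[0.2,0,0],0,0],[[0.28,0,0],0,0],[[0.36,0,0],0,0],[[0.42,0,0],0,0],[[0.42,0,0],0,0]]' ; python3 tilt.py 7
```

```text
time_s: 11.0
ee_pos: [0.6081, 0.0065, 0.1509]
eef_rot: [3.142, 0.0, -0.337]
force: [0.5, 0.1, -1.4]
grip_width: 0.0559
[0.6078868  0.00652888 0.15089259] [ 0.37134283  0.6437532  -2.0417111 ]
[-0.942  0.335 -0.028] [0.5893 0.0138 0.0773] 380
[ 0.32   0.947 -0.   ] [0.6137 0.0329 0.0792] 289
[-0.948  0.319 -0.014] [0.6214 0.     0.0787] 681
[-0.33  -0.944  0.001] [ 0.5967 -0.0204  0.0735] 298
```

```bash
python3 -m creep '[[[0.05,0,0],0,0],[[0.05,0,0],0,0],[[0.05,0,0],0,0],[[0.05,0,0],0,0]]' 40 ; python3 -m creep '[[[0,0,0.02],0,0],[[0,0,0.04],0,0],[[0,0,0.04],0,0]]'; python3 -m creep '[[[0,0,0.02],0,0],[[0,0,0.04],0,0],[[0,0,0.04],0,0]]'
```

```text
time_s: 11.5
ee_pos: [0.6102, 0.0058, 0.1511]
eef_rot: [3.141, 0.0, -0.336]
force: [-0.7, 0.7, -3.8]
grip_width: 0.0558
time_s: 11.8
ee_pos: [0.6105, 0.0057, 0.1506]
eef_rot: [-3.141, -0.001, -0.336]
force: [-3.8, -0.2, 8.8]
grip_width: 0.0559
time_s: 12.1
ee_pos: [0.6113, 0.0055, 0.1503]
eef_rot: [-3.141, -0.004, -0.336]
force: [-2.9, -0.5, 20.3]
grip_width: 0.0557
```

```bash
python3 tilt.py 8
```

```text
[0.61129166 0.0055376  0.1503065 ] [-4.21857271 -1.40984791 19.63087459]
[ 0.945 -0.325  0.022] [0.5916 0.0126 0.0775] 404
[ 0.347  0.938 -0.006] [0.6165 0.0318 0.0795] 279
[-0.943  0.332 -0.013] [ 0.6234 -0.0019  0.0806] 682
[-0.329 -0.944 -0.002] [ 0.5989 -0.0211  0.0731] 283
```

```bash
python3 -m creep '[[[0,0,-0.1],0,0],[[0,0,-0.4],0,0],[[0,0,-0.9],0,0],[[0,0,-1.3],0,0],[[0,0,-1.5],0,0],[[0,0,-1.5],0,0]]'; python3 tilt.py 9; python3 - <<'E'
from h import *
o=[]
for n in('c9','s9'):
    d=load(n);t=np.array([.611,.0055,.225]);u,v=proj(d,t-[0,0,.14])[0].astype(int);print(u,v)
    o.append(cv2.resize(d['img'][v-30:v+30,u-40:u+40],(400,300),interpolation=cv2.INTER_CUBIC))
cv2.imwrite('pics/z9.png',np.hstack(o)[...,::-1])
E
```

```text
time_s: 12.8
ee_pos: [0.6106, 0.0058, 0.2236]
eef_rot: [-3.141, -0.002, -0.336]
force: [-0.4, 0.1, -4.6]
grip_width: 0.0558
[0.60992852 0.00581341 0.22131129] [-0.87382556 -0.3205594  -4.91858496]
[ 0.944 -0.329  0.022] [0.5908 0.0121 0.1498] 442
[-0.354 -0.935 -0.005] [0.6151 0.0324 0.1508] 308
[-0.945  0.327 -0.008] [ 0.6223 -0.0011  0.151 ] 777
[ 0.337  0.941 -0.003] [ 0.5976 -0.0208  0.1446] 336
306 273
315 232
```

View pics/z9.png

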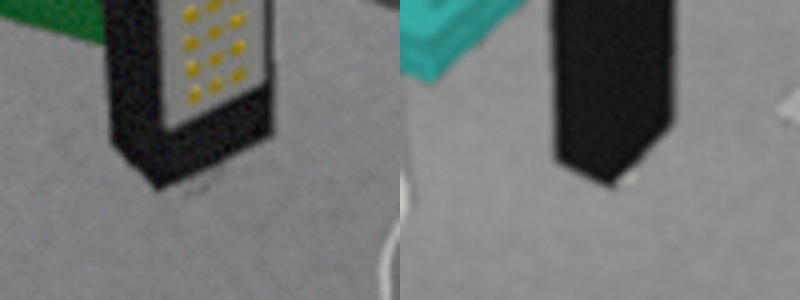

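```bash
python3 - <<'E'
from h import *
o=[]
for n in('c9','s9','c8'):
    d=load(n);t=np.array([.611,.0055,.223 if n!='c8' else .15]);u,v=proj(d,t-[0,0,.14])[0].astype(int)
    i=d['img'][v-12:v+20,u-20:u+20].astype(float); i=np.clip((i-50)*2.2,0,255).astype(np.uint8)
    o.append(cv2.resize(i,(266,213),interpolation=cv2.INTER_CUBIC))
cv2.imwrite('pics/z10.png',cv2.resize(np.hstack(o)[...,::-1],(798,213)))
E
```

```text
(no output)
```

View pics/z10.png

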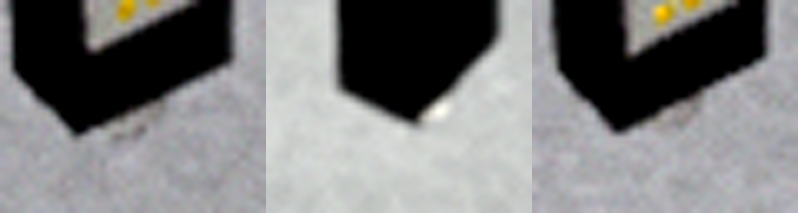

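```bash
python3 - <<'E'
from h import *
n=np.array([.945,-.328,.01]);n/=np.linalg.norm(n)
for nm,tz,lp,tp in [('c9',.223,[(80,133),(232,62)],[(130,135),(128,125)]),('c8',.15,[(84,131),(235,60)],[(136,129),(136,129)])]:
    d=load(nm);t=np.array([.611,.0055,tz]);u,v=proj(d,t-[0,0,.14])[0].astype(int)
    c0={'c9':[.6223,-.0011,.151],'c8':[.6234,-.0019,.0806]}[nm]
    def hit(px,off):
        uu=u-20+(px[0])/6.65-.0;vv=v-12+px[1]/6.65
        dr=d['E'][:3,:3]@np.array([(uu-d['cx'])/d['f'],(vv-d['cy'])/d['f'],1]);o=d['E'][:3,3]
        return o+dr*((np.array(c0)-o)@n-off)/(dr@n)
    print(nm,[hit(p,0).round(4).tolist() for p in lp],[hit(tp[0],.006).round(4).tolist()],hit(tp[1],.0045).round(4))
E
```

```text
c9 [[0.6146, -0.025, 0.0912], [0.6322, 0.0256, 0.0892]] [[0.616, -0.0033, 0.0721]] [ 0.6169 -0.0053  0.0787]
c8 [[0.6154, -0.0267, 0.0197], [0.6336, 0.0257, 0.0163]] [[0.6173, -0.0036, -0.0001]] [ 0.6184 -0.005   0.002 ]
```

```bash
python3 -m creep '[[[0.1,0.2,-0.2],0,0],[[0.3,0.6,-0.4],0,0],[[0.5,1.0,-0.55],0,0],[[0.7,1.4,-0.55],0,0],[[0.9,1.8,-0.55],0,0],[[1.1,2.1,-0.55],0,0],[[1.1,2.26,-0.55],0,0],[[1.1,2.26,-0.55],0,0],[[1.1,2.26,-0.55],0,0]]'; python3 - <<'E'
from h import *
c=grab('wrist','w10');o=telemetry.get_obs();print(o['ee_pos'],o['eef_rot']);grab('scene','c10')
E
```

```text
time_s: 13.8
ee_pos: [0.6247, -0.1185, 0.2497]
eef_rot: [-3.141, 0.0, -0.336]
force: [0.2, 0.5, -4.8]
grip_width: 0.0555
[ 0.62481271 -0.11823118  0.24977172] [-3.14140942e+00  1.11890838e-04 -3.35788873e-01]
```

View pics/w10.png

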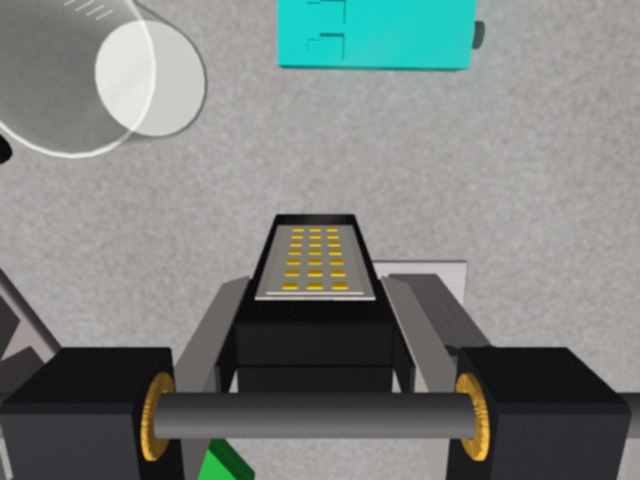

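View pics/c10.png

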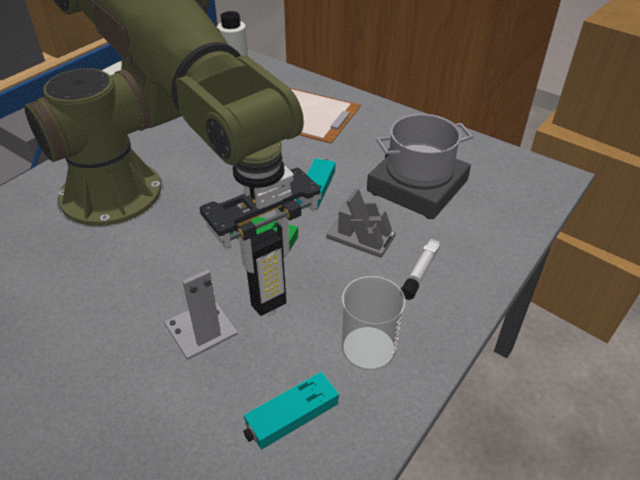

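```bash
python3 - <<'E'
from h import *
n=np.array([.9440,-.3299,0]);y=np.array([.3299,.9440,0])
d=load('c10');P=cloud(d);Q=P.reshape(-1,3);im=d['img'].astype(int)
m=np.all((Q>[.48,-.23,.02])&(Q<[.56,-.14,.2]),1);q=Q[m]
nn,c,b=plane(q,.002);s=q[b];print('hanger',nn.round(4),'n',np.median(s@n).round(4),'y',np.percentile(s@y,[.5,2,98,99.5]).round(4),'zmax',np.percentile(s[:,2],99.5))
t=np.array([.6248,-.1184,.2497]);print('tcp n,y',t@n,t@y)
m=(abs(Q@y-t@y)<.05)&(abs(Q@n-t@n)<.04)&(Q[:,2]>.09)&(Q[:,2]<.29)
q=Q[m]
nn,c,b=plane(q,.0015);s=q[b];print('lamp',nn.round(4),c.round(4),'n',np.median(s@n).round(4),'y',np.percentile(s@y,[.5,2,98,99.5]).round(4),'z',np.percentile(s[:,2],[.5,99.5]).round(4))
q=q[~b];nn,c,b=plane(q,.0015);s=q[b];print('side',nn.round(4),'y',np.median(s@y).round(4),'n',np.percentile(s@n,[1,99]))
# studs by ray onto head-front plane
g=im.mean(2);fn=.5564+.0105
o=d['E'][:3,3]
for u0,u1 in [(187,199),(201,213)]:
    sub=g[276:298,u0:u1]; mm=sub<sub.max()*0+58
    vv,uu=np.nonzero(mm); uu=uu+u0;vv=vv+276
    for uv in [(uu.mean(),vv.mean()),(uu.min()-.5,vv.mean()),(uu.max()+.5,vv.mean())]:
        dr=d['E'][:3,:3]@np.array([(uv[0]-d['cx'])/d['f'],(uv[1]-d['cy'])/d['f'],1]);p=o+dr*(fn-o@n)/(dr@n);print(np.round(uv,1),len(uu),'y',(p@y).round(4),'z',p[2].round(4))
i=d['img'][265:315,175:225];cv2.imwrite('pics/z11.png',cv2.resize(i,(600,600),interpolation=cv2.INTER_CUBIC)[...,::-1])
E
```

```text
hanger [-9.449e-01  3.273e-01 -4.000e-04] n 0.5566 y [-0.0303 -0.0296  0.0185  0.0194] zmax 0.18808984766415066
tcp n,y 0.62887136 0.09435192000000003
lamp [-0.9435  0.3306 -0.0238] [ 0.6356 -0.1256  0.2111] n 0.6416 y [0.0534 0.0567 0.1263 0.1305] z [0.1211 0.288 ]
side [-0.9421  0.3345 -0.0214] y 0.0863 n [0.63631274 0.64136377]
[193.1 289.9] 28 y -0.02 z 0.1718
[189.5 289.9] 28 y -0.0262 z 0.1757
[196.5 289.9] 28 y -0.0141 z 0.168
[207. 283.] 26 y 0.0068 z 0.1729
[203.5 283. ] 26 y 0.0005 z 0.1768
[210.5 283. ] 26 y 0.0129 z 0.169
```

View pics/z11.png

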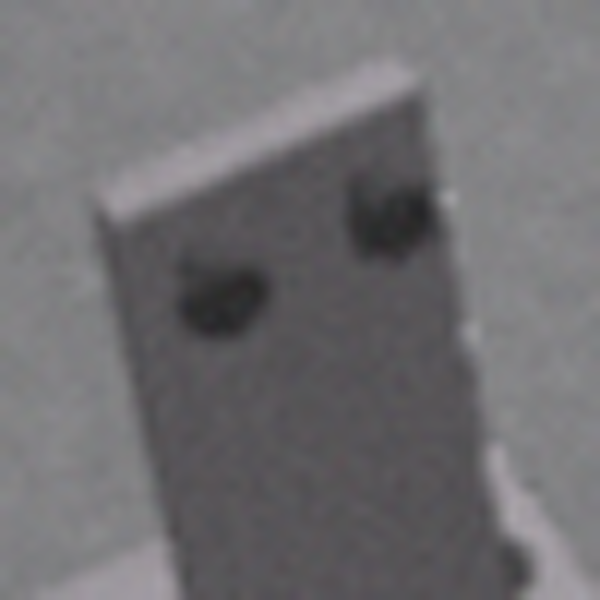

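```bash
python3 - <<'E'
from h import *
n=np.array([.9440,-.3299,0]);y=np.array([.3299,.9440,0])
d=load('c10');Q=cloud(d).reshape(-1,3);t=np.array([.6248,-.1184,.2497])
m=(abs(Q@y-t@y)<.05)&(abs(Q@n-.6416)<.003)&(Q[:,2]>.11)&(Q[:,2]<.225);s=Q[m]
print('scene lamp face y',np.percentile(s@y,[1,50,99]).round(4), 'mid-tcp',np.percentile(s@y,[1,99]).mean()-t@y)
d=load('w10');Q=cloud(d).reshape(-1,3);im=d['img'].reshape(-1,3).astype(int)
m=(abs(Q@y-t@y)<.045)&(abs(Q@n-t@n)<.03)&(Q[:,2]>.1)&(Q[:,2]<.29);q=Q[m]
for k in range(3):
    nn,c,b=plane(q,.0012);s=q[b];print(nn.round(3),c.round(4),b.sum(),'n',np.percentile(s@n,[1,50,99]).round(4),'y',np.percentile(s@y,[1,99]).round(4),'z',np.percentile(s[:,2],[1,50,99]).round(4));q=q[~b]
E
```

```text
scene lamp face y [0.0648 0.091  0.1199] mid-tcp -0.00200298833500126
[ 0.94  -0.339  0.029] [ 0.6351 -0.125   0.2374] 14701 n [0.6386 0.6408 0.6432] y [0.0554 0.1314] z [0.1311 0.2504 0.2886]
[-0.015  0.007  1.   ] [ 0.6217 -0.1169  0.2759] 10312 n [0.6115 0.6258 0.6385] y [0.0668 0.1223] z [0.2748 0.2759 0.2771]
[-0.94   0.341 -0.03 ] [ 0.6396 -0.1075  0.2386] 2579 n [0.6367 0.6389 0.6427] y [0.0564 0.134 ] z [0.1212 0.2539 0.289 ]
```

```bash
python3 -m creep '[[[0,0.2,0],0,0],[[0,0.6,0.1],0,0],[[0,1.0,0.3],0,0],[[0,1.4,0.6],0,0],[[0,1.7,0.9],0,0],[[0,1.9,1.1],0,0],[[0,1.978,1.2],0,0],[[-0.2,1.978,1.2],0,0],[[-0.5,1.978,1.2],0,0],[[-0.686,1.978,1.2],0,0],[[-0.686,1.978,1.2],0,0],[[-0.686,1.978,1.2],0,0]]'; python3 - <<'E'
from h import *
n=np.array([.9440,-.3299,0]);y=np.array([.3299,.9440,0])
t=telemetry.get_obs()['ee_pos'];print('n,y,z',t@n,t@y,t[2]);c=grab('scene','c12');s=grab('side','s12');w=grab('wrist','w12')
o=[]
for d,(r,k) in ((c,(45,60)),(s,(45,60))):
    u,v=proj(d,t-[0,0,.04])[0].astype(int);o.append(cv2.resize(d['img'][v-r:v+r,u-k:u+k],(400,300),interpolation=cv2.INTER_CUBIC))
cv2.imwrite('pics/z12.png',np.hstack(o)[...,::-1])
Q=cloud(c).reshape(-1,3)
m=(abs(Q@y-t@y)<.05)&(abs(Q@n-t@n-.0127)<.005)&(Q[:,2]>.05)&(Q[:,2]<.165);q=Q[m];print('y',np.percentile(q@y,[1,99]),'n',np.median(q@n))
E
```

```text
time_s: 15.1
ee_pos: [0.5603, -0.201, 0.1902]
eef_rot: [3.142, -0.001, -0.336]
force: [0.9, -0.0, -3.5]
grip_width: 0.0557
n,y,z 0.5952295731695548 -0.004879351683816032 0.19024026767829524
y [-0.0343622   0.02053508] n 0.6090008706148202
```

View pics/z12.png

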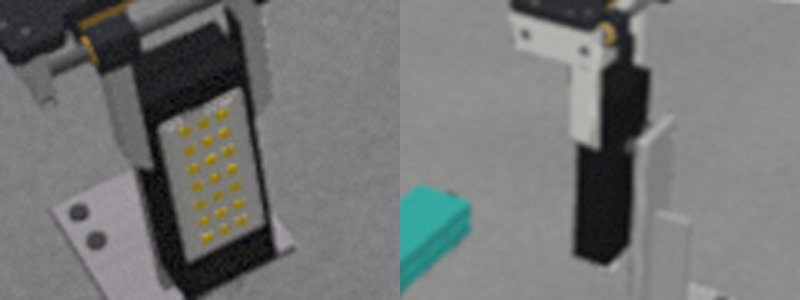

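View pics/w12.png

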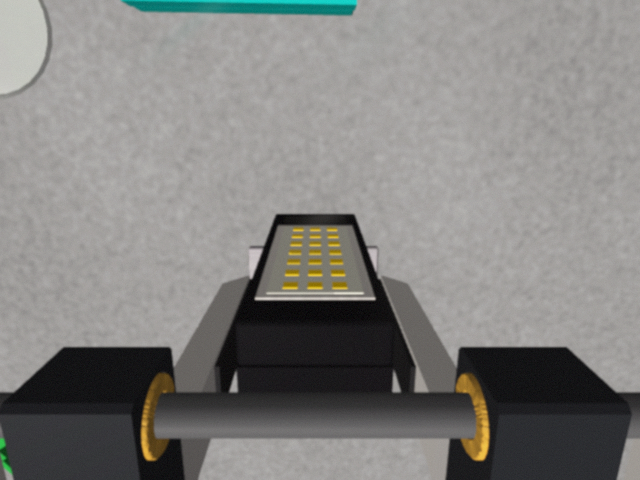

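```bash
python3 -m creep '[[[-0.05,0,0],0,0],[[-0.1,0,0],0,0],[[-0.13,0,0],0,0],[[-0.13,0,0],0,0]]'; python3 -m creep '[[[-0.04,0,0],0,0],[[-0.08,0,0],0,0],[[-0.08,0,0],0,0]]'; python3 -m creep '[[[-0.04,0,0],0,0],[[-0.08,0,0],0,0],[[-0.08,0,0],0,0]]'
```

```text
time_s: 15.65
ee_pos: [0.5535, -0.1989, 0.1897]
eef_rot: [-3.142, 0.0, -0.337]
force: [0.1, -0.7, -3.5]
grip_width: 0.0558
time_s: 15.95
ee_pos: [0.5497, -0.1975, 0.1898]
eef_rot: [3.142, -0.0, -0.337]
force: [-0.1, 0.8, -3.7]
grip_width: 0.0557
time_s: 16.25
ee_pos: [0.5459, -0.1962, 0.1897]
eef_rot: [3.142, 0.0, -0.336]
force: [-0.3, 0.9, -4.0]
grip_width: 0.0557
```

```bash
python3 -m creep '[[[0,0,0.04],0,0],[[0,0,0.08],0,0],[[0,0,0.12],0,0],[[0,0,0.12],0,0]]'; python3 -m creep '[[[0,0,0.04],0,0],[[0,0,0.08],0,0],[[0,0,0.1],0,0],[[0,0,0.1],0,0]]'
```

```text
time_s: 16.65
ee_pos: [0.546, -0.1962, 0.1832]
eef_rot: [-3.142, 0.001, -0.337]
force: [-0.1, 0.3, -3.8]
grip_width: 0.0556
time_s: 17.05
ee_pos: [0.5461, -0.1962, 0.1785]
eef_rot: [-3.142, 0.0, -0.337]
force: [-0.3, 0.1, -3.7]
grip_width: 0.0558
```

```bash
python3 -m creep '[[[0,0,0.04],0,0],[[0,0,0.06],0,0],[[0,0,0.06],0,0]]'; python3 -m creep '[[[0,0,0.03],0,0],[[0,0,0.04],0,0],[[0,0,0.04],0,0]]';  python3 -m creep '[[[0,0,0.02],0,0],[[0,0,0.03],0,0],[[0,0,0.03],0,0]]'
```

```text
time_s: 17.35
ee_pos: [0.5461, -0.1962, 0.1755]
eef_rot: [3.142, 0.0, -0.336]
force: [0.4, -0.2, -3.9]
grip_width: 0.056
time_s: 17.65
ee_pos: [0.5461, -0.1963, 0.1736]
eef_rot: [-3.142, 0.0, -0.337]
force: [-0.4, -0.6, -3.4]
grip_width: 0.0561
time_s: 17.95
ee_pos: [0.5462, -0.1963, 0.1726]
eef_rot: [3.142, -0.001, -0.337]
force: [-0.8, -0.0, 0.3]
grip_width: 0.0556
```

```bash
python3 -m creep '[[[0,0,0.02],0,0],[[0,0,0.02],0,0]]'; python3 - <<'E'
from h import *
t=telemetry.get_obs()['ee_pos'];c=grab('scene','c13');s=grab('side','s13')
o=[]
for d,(r,k) in ((c,(45,60)),(s,(45,60))):
    u,v=proj(d,t-[0,0,.04])[0].astype(int);o.append(cv2.resize(d['img'][v-r:v+r,u-k:u+k],(400,300),interpolation=cv2.INTER_CUBIC))
cv2.imwrite('pics/z13.png',np.hstack(o)[...,::-1])
E
python3 tilt.py 13b
```

```text
time_s: 18.15
ee_pos: [0.5463, -0.1964, 0.1723]
eef_rot: [3.141, -0.001, -0.336]
force: [-2.7, 1.0, 8.8]
grip_width: 0.0555
[ 0.54631439 -0.19635325  0.17234022] [-3.00086406  0.56315513  8.68394214]
[ 0.33   0.944 -0.014] [ 0.5441 -0.1677  0.0997] 277
[ 0.938 -0.346 -0.007] [ 0.5159 -0.1795  0.112 ] 179
[-0.946  0.325 -0.01 ] [ 0.5589 -0.2024  0.1019] 931
[ 0.317  0.949 -0.005] [ 0.5357 -0.2236  0.0952] 204
```

View pics/z13.png

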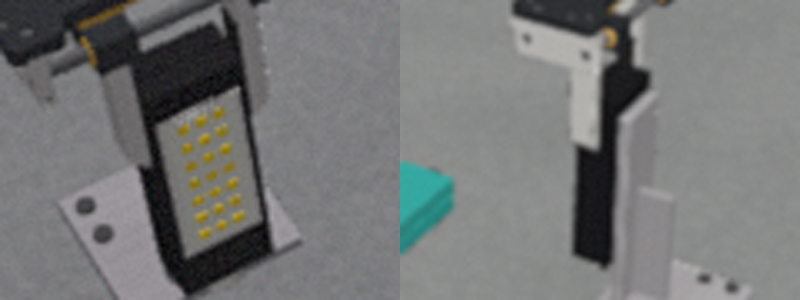

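```bash
python3 -m creep '[[[0,0,-0.02],0,0],[[0,0,-0.02],0,0],[[0,0,-0.02],0,0]]' 4; python3 -m creep '[[[0,0,0],0,0.65],[[0,0,0],0,0.7],[[0,0,0],0,0.8],[[0,0,0],0,0.9],[[0,0,0],0,0.9],[[0,0,0],0,0.9]]'; python3 tilt.py 14
```

```text
time_s: 18.65
ee_pos: [0.5462, -0.1964, 0.1723]
eef_rot: [3.141, -0.0, -0.336]
force: [0.5, -0.2, 0.4]
grip_width: 0.0562
time_s: 19.25
ee_pos: [0.5461, -0.1962, 0.1722]
eef_rot: [-3.142, -0.0, -0.336]
force: [0.8, 0.5, 0.4]
grip_width: 0.0844
[ 0.54613103 -0.1962628   0.17221564] [-0.20663436 -0.19142821 -0.92886698]
[-0.298 -0.955 -0.005] [ 0.542  -0.1668  0.1005] 290
[-0.945  0.327 -0.005] [ 0.5158 -0.1804  0.1118] 187
[-0.939  0.344  0.012] [ 0.5561 -0.2033  0.103 ] 899
[-0.324 -0.946 -0.002] [ 0.5311 -0.222   0.1021] 224
```

Lamp stays, upright. Retreat straight up.

```bash
python3 -m creep '[[[0,0,-0.1],0,0.9],[[0,0,-0.4],0,0.9],[[0,0,-0.9],0,0.9],[[0,0,-1.4],0,0.9],[[0,0,-1.9],0,0.9],[[0,0,-2.2],0,0.9],[[0,0,-2.2],0,0.9],[[0,0,-2.2],0,0.9],[[0,0,-2.2],0,0.9]]'; python3 - <<'E'
from h import *
n=np.array([.9440,-.3299,0]);y=np.array([.3299,.9440,0])
c=grab('scene','c15');s=grab('side','s15');o=telemetry.get_obs();print(o['ee_pos'],o['force'])
Q=cloud(c).reshape(-1,3)
m=(abs(Q@y+.006)<.05)&(abs(Q@n-.5905)<.012)&(Q[:,2]>.025)&(Q[:,2]<.22);q=Q[m]
nn,cc,b=plane(q,.0015);p=q[b];print('face',nn.round(4),'n',np.median(p@n),'y',np.percentile(p@y,[1,99]),'z',np.percentile(p[:,2],[1,99]))
for nm,d in(('scene',c),('side',s)):
  Q=cloud(d).reshape(-1,3);m=(abs(Q@y+.006)<.026)&(abs(Q@n-.573)<.013)&(Q[:,2]>.19)&(Q[:,2]<.21);print(nm,'top z',np.median(Q[m][:,2]))
# change of other objects vs start
for a,b in(('scene0',c),('side0',s)):
    A=load(a)['img'].astype(int);D=abs(A-b['img'].astype(int)).max(2);
    for k,(u0,v0,u1,v1) in (dict(beak=(335,270,410,370),pot=(365,110,475,215),ref=(395,235,445,300)) if a=='scene0' else dict(beak=(225,185,275,255),ref=(215,275,250,345),pot=(180,340,325,470))).items(): print(a,k,(D[v0:v1,u0:u1]>50).mean().round(4))
o=[cv2.resize(d['img'],(400,300)) for d in (c,s)]
for d in (c,s):
    u,v=proj(d,[.545,-.195,.11])[0].astype(int);o.append(cv2.resize(d['img'][v-60:v+60,u-80:u+80],(400,300),interpolation=cv2.INTER_CUBIC))
cv2.imwrite('pics/z15.png',np.vstack([np.hstack(o[:2]),np.hstack(o[2:])])[...,::-1])
E
```

```text
time_s: 20.25
ee_pos: [0.5458, -0.1961, 0.281]
eef_rot: [-3.141, 0.002, -0.336]
force: [-0.1, -0.3, -0.0]
grip_width: 0.0843
[ 0.5459326  -0.1961841   0.28121536] [ 0.32625586 -0.18643357 -0.6251182 ]
face [ 0.944  -0.3297 -0.0087] n 0.5922108020098774 y [-0.03431159  0.01982878] z [0.04460232 0.1984836 ]
scene top z 0.19841409037144897
side top z 0.19992887445414076
scene0 beak 0.0
scene0 pot 0.0178
scene0 ref 0.0
side0 beak 0.0
side0 ref 0.0
side0 pot 0.0
```

View pics/z15.png

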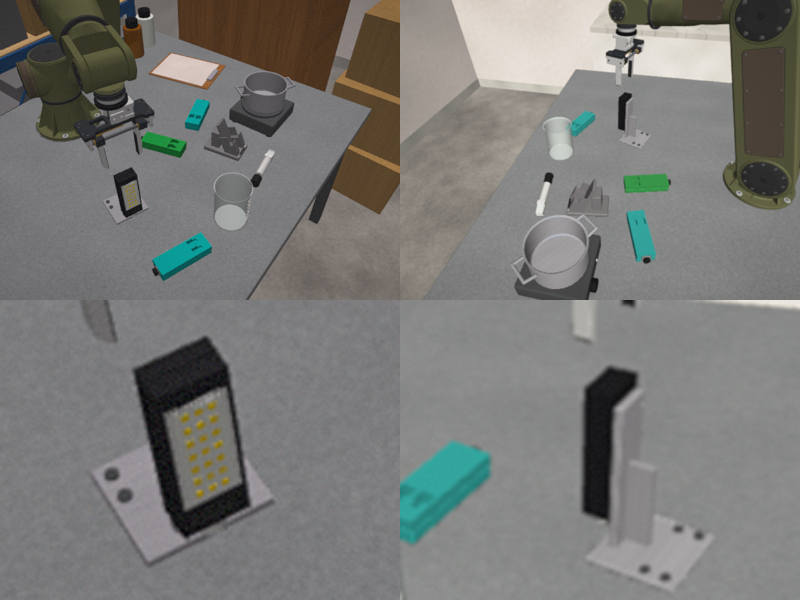

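```bash
python3 -c "
from station import ctrl
print(ctrl.hand_in())"
```

```text
the job is handed in; nothing more can be done
None
```

I drew the lamp out of its dock, stood it upright against the bench, clicked its button in, hung it on both studs and let go. The job was handed in at about 20 s; no verdict comes back.

**Button:**
- It probably went in early, while the lamp still leaned about 0.37 rad. I was swinging it upright in a loosened grip with its button on the bench, so the first push was not strictly straight down.
- I then pressed with the lamp upright (within about 0.03 rad, centre about 95 mm high). The bench load reached about 23 N with no further give, so the button was at its stop.
- After lifting, the barrel and button together stuck out about 18 mm, down from about 26.5 mm. That fits the button being in, but I inferred it from these heights; there is no direct reading of the switch.

**Hanging:**
- The weight came off the gripper at the predicted height. After release, the lamp's top was at 198–200 mm (199 expected).
- Its back was about 1.5 mm from the hanger face, its tilt about 0.01 rad, and it was centred on the studs to about 1 mm.

**The rest:** the gripper was clear of everything. The refractometer and beaker showed no change in either view. The pot showed none in the side view and a 1.8 % pixel change in its scene crop. I took that to be the lamp now missing from its dock next to the pot, and did not check it further.

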